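Run a bottle into the capper and shut its guard

TASK

With the fingertips, push the capper's bottle carriage all the way in by its front plate, so that the bottle riding on it stands upright under the capping head; then push the swung-out splash guard fully shut. Do not touch the bottle, keep it standing in its pocket, and leave the spare bottle, the tape roll and the jar where they are.

Things in the scene. Friction and masses are not known exactly. Their poses are not given: they have to be found in the camera images.
- capper: Bench capper, fixed. Origin on the table; +x from its open front to its back, +y to its left (hinge side). In mm in this frame: grey base x -100..130, y +-110, 18 high; steel side walls y +-106, x -95..125, up to z 125; guide bars in front, y +-35, x -235..-95, 18 high; two posts 18 thick at x 60, y +-85 carry a dark crossbar x 20..80, z 295..325, head below, lever at its right end.
- capper_head (a point): Centre of the underside of the steel capping head (48 mm diameter), at (30, 0, 248) mm in the capper's frame; the bottle's cap belongs below it.
- carriage (a joint): How far the bottle carriage is pulled out of the capper towards its front (capper's -x), in m: 0 = pushed fully in against its stop, 0.15 = fully out. Starts at 0.115. It slides level, stays where left, and needs about 3 N to push.
- carriage_push (a point): Middle of the outer (front) face of the carriage's upright front plate, 62 mm above the table; moves with it. The aluminium plate is 100 mm wide (y), 12 mm thick, from 22 to 77 mm above the table; fully in, its face is at x = -70 mm in the capper's frame. Axes as the capper's.
- carriage_pocket (a point): Centre of the carriage tray's top where the bottle stands, 34 mm above the table, 100 mm behind the front plate's outer face; moves with the carriage. The bottle stands in a 66 mm square pocket with a black rim 8 mm high. Axes as the capper's.
- guard (a joint): Angle of the splash guard, in rad: 0 = shut across the capper's front, against its stop; grows as it swings out towards the capper's -x about its upright hinge on the left (+y); 1.57 = pointing straight out (-x). Starts 1.4 to 1.95. It stays where left; about 0.1 N m turns it.
- guard_hinge (a point): Point on the guard's upright hinge axis, 128 mm above the table, at (-100, 106) mm in the capper's frame.
- guard_edge (a point): Top of the guard's free edge, outer face, 198 mm from the hinge axis. The guard is a 6 mm steel panel, 28 to 127 mm above the table, with a 10 mm thick dark strip on its top 8 mm; shut, it runs from the hinge along capper's -y, panel and strip faces 7 and 9 mm in front (-x) of the hinge axis. The point's -x is the outward normal; push the outer face to shut it.
- bottle: Capped amber glass bottle, 60 mm diameter, 200 mm high, about 0.5 kg, loose, standing in the carriage's pocket. Origin at the centre of its underside, z up.
- spare_bottle: Green glass bottle, 60 mm diameter, 200 mm high, standing on the table near the capper. Origin at the centre of its underside. To be left alone.
- tape_roll: Yellow roll of tape, 90 mm diameter, 45 mm high, lying flat on the table near the capper. Origin at the centre of its underside. To be left alone.
- jar: White jar, 72 mm diameter, 90 mm high, standing on the table near the capper. Origin at the centre of its underside. To be left alone.

How it is judged:
By the outcome, as a careful person would: the job done as asked, in the order asked, and still so for the second after the job is handed in, with the robot touching nothing.
It also fails if it takes over 54 s, if anything falls off the work surface, if the arm or the gripper's body presses on something with over 40 N, if the wrist force passes 120 N, or if a joint passes its speed limit or range.

ROBOT

A 6-joint arm with a two-finger parallel gripper is mounted at the origin on the work surface. World frame = base frame: x ahead of the robot, y to its left, z up, the work surface at z = 0. Lengths are in m, angles in rad, forces in N, time in s.
With the tool pointing down it reaches from about 0.35 to 0.975 m from the base axis. Payload 4.9 kg.
Tool frame: the origin (TCP) lies midway between the tips of the shut fingers; the grasp point (between the pads) lies 19 mm behind it; z points along the fingers, y is the line along which they close (so a half turn about z gives the same grasp; the last joint's range is limited). The gripper opens to 85 mm and grips with 20 to 120 N. Pads are 22 mm wide; open, the fingers measure 114 mm over their backs; the gripper's body (76 mm by 85 mm) begins 54 mm behind the grasp point. The pads swing forward as they close: fully open they stand 13 mm farther back than shut.
Start: joints at [1.221, 0.053, 1.613, -0, 1.476, -0.119], TCP at [0.143, 0.608, 0.231] pointing down, gripper open.
Joint ranges: [-3.01, 3.01], [-1.01, 2.22], [0.06, 2.58], [-1.02, 4.17], [0.09, 2.62], [-3.14, 3.14]. Speed limits (rad/s): [2.57, 2.57, 3.14, 3.14, 3.14, 3.14].

INTERFACE

Orientations are given as a rotation vector (axis times angle).
In Python, from station import ctrl gives the robot as it stands.
- The arm moves only by the shell command python3 -m handwheel 'ROWS' [FORCE]. ROWS is JSON, a list of rows, each an object with "gripper": the gripper command: -1 is fully open, 1 is shut, values between are in proportion; "offset": the shift along the tool's x, y, z in mm, a list of three; "rotation": the turn, a rotation vector about the tool's x, y, z in rad, a list of three. A call has exactly 8 rows; each row is the pose to reach, as a shift and turn from the pose commanded when the call began, along the tool's axes at that moment; what a row does not reach only later rows make up. A row lasts 1/8 s, in which the tool goes at most 62.5 mm and 10.7 degrees, less where a joint would pass 70% of its speed; a pose out of reach is approached as far as the arm can. A call with a gripper value outside its range is refused whole. The fingers move at their own pace and stop on an object; FORCE is the grip in N (left out, the last holds). Time passes only in rows, so rows that repeat a pose let the fingers close, or fill a call up. It gives the time, the measured TCP pose, the force, the opening and the grip force at its end, in the units of the state.
- ctrl.get_obs(): the state, without advancing time (a new reading comes with each control period).
- ctrl.get_image(name): name is "side" or "top"; returns a dict with "image" (384x512x3 uint8, red, green, blue), "fovy" (degrees; the focal length in pixels is half the picture's height over the tangent of half this angle, whatever the lens; pixels are square), "cx", "cy" (the principal point, pixels), "xyz" and "attitude" of the camera in the world. Camera axes: x right, y up, looking along -z (the intrinsics and any distortion apply to the point x, -y, -z); pixel columns grow to the right and rows downward; lengths in m; the calibration is good to about 2 mm. A picture is of the moment at which its call begins. There is no depth.
- ctrl.finish_job(): hands the job in; it is judged then, once.
The state is a dict: "t": time; "q": joint angles; "dq": joint speeds; "effort": joint torques, N m; "tool_pos": TCP position; "tool_rot": TCP orientation; "contact_force": force on the tool from outside, world axes, zero at the start; "wrist_torque": the same for the moment, N m; "opening": finger opening in m; "grip_force": force on a finger pad.
Only numpy, scipy, OpenCV 4.12 (cv2) and the standard library are available. Lean on these libraries where they do the work, as an engineer would, in place of code of your own. Each camera call takes 0.05 s, during which the arm holds its last target. There are 200 camera calls.

## Working session

There is one attempt and no reset: what is moved stays moved. The work goes in short steps, Python scripts to look and compute and a shell command to move; the robot and the scene stay as the last step left them, time stands still between calls to the robot, and variables do not carry over. Pictures are saved under pics/ and viewed, at most 10 in all, crops included, and the job is handed in when it is done.

```bash
mkdir -p pics; ls; python3 - <<'E'
from station import ctrl
import cv2,json
o=ctrl.get_obs();print(o)
for n in("side","top"):
    d=ctrl.get_image(n);im=d.pop("image");cv2.imwrite(f"pics/{n}0.png",im[:,:,::-1]);print(n,d)
E
```

```text
pics
{'t': 0.0, 'q': array([ 1.22101146e+00,  5.33544254e-02,  1.61429704e+00,  1.18097452e-06,
        1.47600018e+00, -1.19007415e-01]), 'dq': array([-0.00070725,  0.00258829,  0.00036067, -0.00035079, -0.00136876,
        0.00125547]), 'effort': array([ 9.37729892e-04, -3.93688059e+01, -3.70177889e+01,  6.85137775e-05,
        6.99604323e-03, -1.48270686e-05]), 'tool_pos': array([0.14274732, 0.60783893, 0.23006271]), 'tool_rot': array([-0.36164529, -3.12022364,  0.0031449 ]), 'contact_force': array([-0.4586189 ,  0.01463143,  0.07897617]), 'wrist_torque': array([-0.0280827 , -0.02326328,  0.05765626]), 'grip_force': 0.0, 'opening': 0.08540387849486028}
side {'fovy': 51.34611670160965, 'cx': 255.86031883423996, 'cy': 187.10844492785915, 'xyz': array([ 0.45014267, -0.67862251,  0.8251684 ]), 'attitude': array([ 0.85014667, -0.09524193, -0.19375425])}
top {'fovy': 42.523379935416976, 'cx': 245.5060104168008, 'cy': 191.69399189178495, 'xyz': array([0.47581285, 0.06151142, 1.32196742]), 'attitude': array([ 0.10245244, -0.1012258 , -1.59353872])}
```

View pics/side0.png

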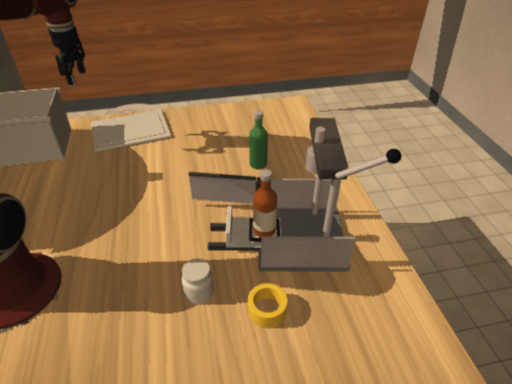

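View pics/top0.png

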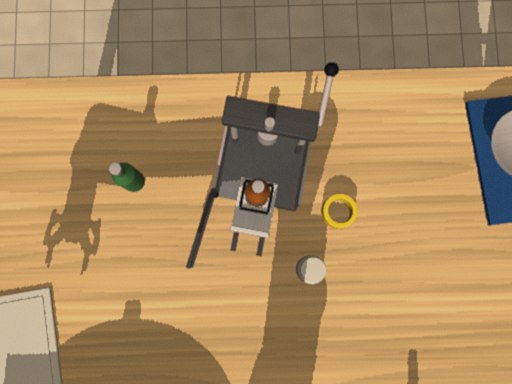

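The top view shows the capper with its hinge at about (214,192). The guard's free edge is near (190,266), the plate near (251,234), the jar at (312,270), the tape at (340,211) and the green bottle at (127,178). I'll enlarge both views to read these more exactly.

```bash
python3 - <<'E'
import cv2
a=cv2.imread("pics/top0.png")[90:280,170:330];cv2.imwrite("pics/topc.png",cv2.resize(a,None,fx=3.1,fy=3.1,interpolation=cv2.INTER_CUBIC)[:598])
a=cv2.imread("pics/side0.png")[160:310,170:365];cv2.imwrite("pics/sidec.png",cv2.resize(a,None,fx=4,fy=4,interpolation=cv2.INTER_CUBIC))
E
```

```text
(no output)
```

View pics/topc.png

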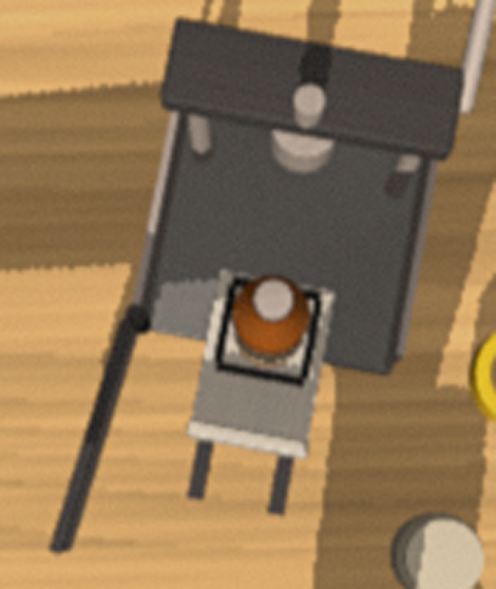

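View pics/sidec.png

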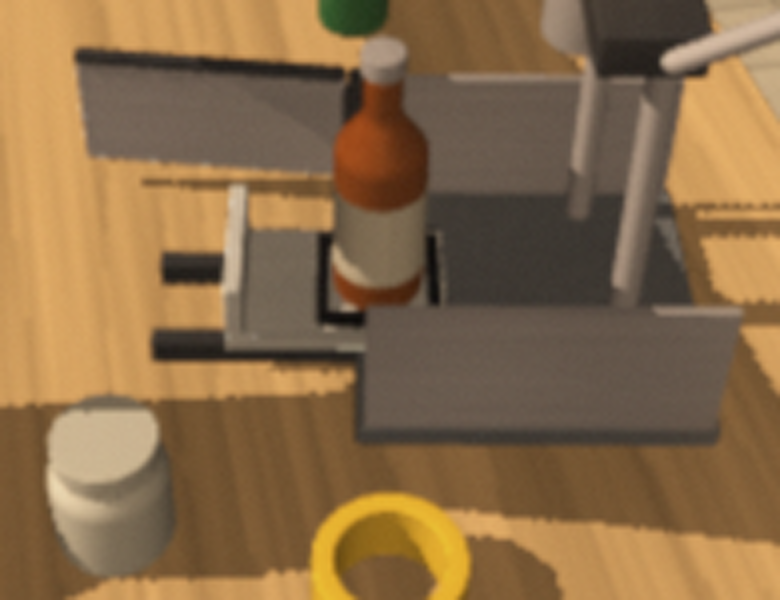

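The top crop shows the hinge at (138,318), the guard tip at (62,548), bar ends at (195,497) and (276,513), the base front-right corner at (390,373), and the plate top from (193,424) to (307,446). In the side crop the base corners are (358,438) and (716,440), and the right wall's top runs from (365,310) to (742,310). I'll fit the capper pose to these.

```bash
cat > h.py <<'E'
import numpy as np
from scipy.spatial.transform import Rotation as R
C={"side":(51.34611670160965,255.8603,187.1084,[0.45014267,-0.67862251,0.8251684],[0.85014667,-0.09524193,-0.19375425]),
"top":(42.523379935416976,245.506,191.694,[0.47581285,0.06151142,1.32196742],[0.10245244,-0.1012258,-1.59353872])}
def proj(n,p):
    f,cx,cy,x,a=C[n];F=192/np.tan(np.radians(f/2))
    c=(np.asarray(p)-x)@R.from_rotvec(a).as_matrix()
    return np.array([cx+F*c[0]/-c[2],cy+F*-c[1]/-c[2]])
def ray(n,u,v,z):
    f,cx,cy,x,a=C[n];F=192/np.tan(np.radians(f/2))
    d=R.from_rotvec(a).as_matrix()@[(u-cx)/F,-(v-cy)/F,-1];x=np.array(x)
    return x+d*(z-x[2])/d[2]
def w(P,q): # capper mm -> world
    c,s=np.cos(P[2]),np.sin(P[2]);x,y,z=np.array(q)/1e3
    return np.array([P[0]+c*x-s*y,P[1]+s*x+c*y,z])
tp=lambda u,v:(u/3.1+170,v/3.1+90)
sp=lambda u,v:(u/4+170,v/4+160)
E
python3 - <<'E'
from h import *
from scipy.optimize import least_squares as L
T=[("top",tp(138,318),(-100,106,128)),("top",tp(195,497),(-235,35,18)),("top",tp(276,513),(-235,-35,18)),("top",tp(390,373),(-100,-110,18)),
("side",sp(358,438),(-100,-110,0)),("side",sp(716,440),(130,-110,0)),("side",sp(365,310),(-95,-106,125)),("side",sp(742,310),(125,-106,125)),("side",sp(683,80),(125,106,125))]
f=lambda P:np.concatenate([proj(n,w(P,q))-m for n,m,q in T])
s=L(f,[.5,.05,0],loss="soft_l1");P=s.x;print(P);print(f(P).reshape(-1,2).round(1))
def inv(p):
    d=p[:2]-P[:2];c,s_=np.cos(P[2]),np.sin(P[2]);return (1e3*np.array([c*d[0]+s_*d[1],-s_*d[0]+c*d[1]])).round(1)
for k,(n,m,z) in dict(gtip=("top",tp(62,548),.127),gtipS=("side",sp(78,52),.127),plL=("top",tp(193,424),.077),plR=("top",tp(307,446),.077),plRb=("side",sp(238,185),.077),green=("top",(134,183),.05),jar=("top",(312,270),.09),tape=("top",(340,211),.045),cap=("top",tp(273,300),.2)).items():
    p=ray(n,*m,z);print(k,p.round(3),inv(p))
for q in [(-185,0,62),(-70,0,62),(-100,106,128),(-109,-92,127)]:print(q,w(P,q).round(3))
E
```

```text
[ 0.71213368  0.01495998 -0.20553408]
[[-1.3 -2.1]
 [ 0.1  0.7]
 [ 0.2  0.3]
 [ 0.2  0.1]
 [-0.7  1.8]
 [ 0.4  1.4]
 [ 0.2 -0.6]
 [ 0.1 -0.4]
 [-0.  -1.1]]
gtip [0.453 0.198 0.127] [-290.9  126.3]
gtipS [0.453 0.199 0.127] [-291.   127.6]
plL [0.549 0.096 0.077] [-176.    46.2]
plR [0.529 0.004 0.077] [-176.9  -48.1]
plRb [0.547 0.098 0.077] [-178.5   47.2]
green [0.671 0.35  0.05 ] [-108.4  320.1]
jar [ 0.437 -0.099  0.09 ] [-246.1 -167.3]
tape [ 0.585 -0.183  0.045] [ -83.9 -220.2]
cap [0.632 0.031 0.2  ] [-81.5  -0.2]
(-185, 0, 62) [0.531 0.053 0.062]
(-70, 0, 62) [0.644 0.029 0.062]
(-100, 106, 128) [0.636 0.139 0.128]
(-109, -92, 127) [ 0.587 -0.053  0.127]
```

```bash
cat >> h.py <<'E'
P=np.array([0.71213,0.01496,-0.20553])
def go(cap,tilt,yaw=0.):
    """offset mm/rotvec from measured pose to TCP at capper mm, tool y along capper y turned by yaw, z tilted towards heading"""
    from station import ctrl
    o=ctrl.get_obs();R0=R.from_rotvec(o["tool_rot"])
    T=R.from_euler("z",P[2]+yaw)*R.from_matrix([[-1,0,0],[0,1,0],[0,0,-1]])*R.from_euler("y",-tilt)
    print("off",(R0.inv().apply(w(P,cap)-o["tool_pos"])*1e3).round(1),"rot",(R0.inv()*T).as_rotvec().round(3))
def where():
    from station import ctrl
    o=ctrl.get_obs();d=o["tool_pos"]-[P[0],P[1],0]
    print(o["t"],(R.from_euler("z",-P[2]).apply(d)*1e3).round(1),R.from_euler("z",-P[2]).apply(o["contact_force"]).round(1))
E
python3 -c "
from h import *
where();go((-250,0,200),.35)"
```

```text
0.1 [-678.4  464.2  230.1] [ 0.2  0.1 -0.4]
off [-440.  -453.2   31. ] rot [-0.006 -0.35  -0.025]
```

```bash
python3 -m handwheel '[{"gripper":1,"offset":[-20,-20,0],"rotation":[0,0,0]},{"gripper":1,"offset":[-55,-55,0],"rotation":[0,0,0]},{"gripper":1,"offset":[-95,-95,0],"rotation":[0,0,0]},{"gripper":1,"offset":[-135,-135,0],"rotation":[0,0,0]},{"gripper":1,"offset":[-175,-175,0],"rotation":[0,0,0]},{"gripper":1,"offset":[-215,-215,0],"rotation":[0,0,0]},{"gripper":1,"offset":[-250,-255,0],"rotation":[0,0,0]},{"gripper":1,"offset":[-285,-290,0],"rotation":[0,0,0]}]'
python3 -c "
from h import *
where();go((-250,0,200),.35)"
```

```text
t: 1.1
tool_pos: [0.3544, 0.2592, 0.2309]
tool_rot: [-0.362, -3.121, 0.0]
contact_force: [0.7, -0.4, 0.2]
opening: 0.0002
grip_force: 0.0
1.1 [-400.1  166.   230.9] [ 0.8 -0.3  0.2]
off [-154.2 -162.2   30.9] rot [-0.005 -0.35  -0.025]
```

```bash
python3 -m handwheel '[{"gripper":1,"offset":[-35,-37,5],"rotation":[0,-0.08,-0.006]},{"gripper":1,"offset":[-70,-74,10],"rotation":[0,-0.16,-0.012]},{"gripper":1,"offset":[-105,-110,15],"rotation":[0,-0.24,-0.018]},{"gripper":1,"offset":[-135,-140,20],"rotation":[0,-0.30,-0.025]},{"gripper":1,"offset":[-150,-158,27],"rotation":[0,-0.35,-0.025]},{"gripper":1,"offset":[-154,-162,31],"rotation":[-0.005,-0.35,-0.025]},{"gripper":1,"offset":[-154,-162,31],"rotation":[-0.005,-0.35,-0.025]},{"gripper":1,"offset":[-154,-162,31],"rotation":[-0.005,-0.35,-0.025]}]'
python3 -c "
from h import *
where();go((-240,0,54),.35);go((-200,0,54),.35)
import cv2
from station import ctrl
cv2.imwrite('pics/s1.png',ctrl.get_image('side')['image'][:,:,::-1])"
```

```text
t: 2.1
tool_pos: [0.467, 0.0687, 0.2007]
tool_rot: [0.285, 2.778, -0.049]
contact_force: [-0.9, 0.6, -0.8]
opening: -0.0003
grip_force: 0.0
2.1 [-250.9    2.5  200.7] [-1.   0.4 -0.8]
off [ 40.1  -2.7 141.5] rot [ 0.001 -0.     0.001]
off [  2.5  -2.7 155.2] rot [ 0.001 -0.     0.001]
```

View pics/s1.png

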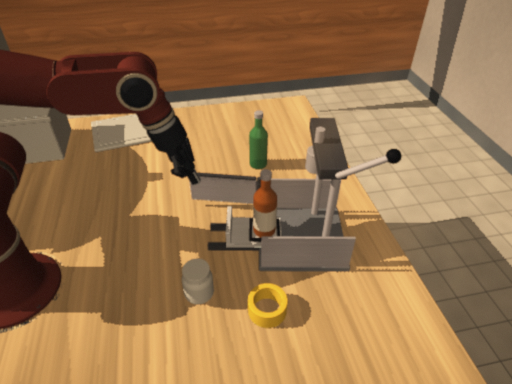

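The side view shows the shut fingers at about (195,178), tilted forward, high in front of the plate, and clear of the guard. Next I lower them in front of the plate.

```bash
python3 -m handwheel '[{"gripper":1,"offset":[4,0,15],"rotation":[0,0,0]},{"gripper":1,"offset":[10,-1,38],"rotation":[0,0,0]},{"gripper":1,"offset":[18,-2,65],"rotation":[0,0,0]},{"gripper":1,"offset":[26,-3,92],"rotation":[0,0,0]},{"gripper":1,"offset":[33,-3,117],"rotation":[0,0,0]},{"gripper":1,"offset":[38,-3,135],"rotation":[0,0,0]},{"gripper":1,"offset":[40,-3,141],"rotation":[0,0,0]},{"gripper":1,"offset":[40,-3,141],"rotation":[0,0,0]}]'
python3 -c "
from h import *
where();go((-190,0,54),.35);go((-76,0,54),.35)"
```

```text
t: 3.15
tool_pos: [0.4765, 0.0631, 0.0535]
tool_rot: [0.286, 2.779, -0.05]
contact_force: [1.4, -0.2, 0.1]
opening: -0.0001
grip_force: 0.0
3.15 [-240.5   -1.    53.5] [1.4 0.1 0.1]
off [-47.7   0.9  16.8] rot [ 0.    -0.001  0.   ]
off [-154.8    0.9   55.8] rot [ 0.    -0.001  0.   ]
```

```bash
python3 -m handwheel '[{"gripper":1,"offset":[-9.4,0.2,3.4],"rotation":[0,0,0]},{"gripper":1,"offset":[-18.8,0.4,6.8],"rotation":[0,0,0]},{"gripper":1,"offset":[-28.2,0.5,10.2],"rotation":[0,0,0]},{"gripper":1,"offset":[-33.9,0.6,12.3],"rotation":[0,0,0]},{"gripper":1,"offset":[-38.5,0.7,14],"rotation":[0,0,0]},{"gripper":1,"offset":[-42.3,0.8,15.4],"rotation":[0,0,0]},{"gripper":1,"offset":[-46.1,0.9,16.8],"rotation":[0,0,0]},{"gripper":1,"offset":[-49.9,1,18.1],"rotation":[0,0,0]}]'
python3 -c "
from h import *
where();go((-160,0,54),.35)"
```

```text
t: 4.15
tool_pos: [0.5287, 0.053, 0.0539]
tool_rot: [0.286, 2.78, -0.05]
contact_force: [-2.5, -1.1, 1.8]
opening: -0.0
grip_force: 1.4
4.15 [-187.3   -0.2   53.9] [-2.2 -1.6  1.8]
off [-25.7   0.2   9.2] rot [ 0.    -0.001  0.   ]
```

Contact at about 3 N, as expected. I push on at 5 mm per row.

```bash
python3 -m handwheel '[{"gripper":1,"offset":[-4.7,0,1.7],"rotation":[0,0,0]},{"gripper":1,"offset":[-9.4,0,3.4],"rotation":[0,0,0]},{"gripper":1,"offset":[-14.1,0,5.1],"rotation":[0,0,0]},{"gripper":1,"offset":[-18.8,0,6.8],"rotation":[0,0,0]},{"gripper":1,"offset":[-23.5,0,8.5],"rotation":[0,0,0]},{"gripper":1,"offset":[-28.2,0,10.2],"rotation":[0,0,0]},{"gripper":1,"offset":[-32.9,0,11.9],"rotation":[0,0,0]},{"gripper":1,"offset":[-37.6,0,13.6],"rotation":[0,0,0]}]'
python3 -m handwheel '[{"gripper":1,"offset":[-4.7,0,1.7],"rotation":[0,0,0]},{"gripper":1,"offset":[-9.4,0,3.4],"rotation":[0,0,0]},{"gripper":1,"offset":[-14.1,0,5.1],"rotation":[0,0,0]},{"gripper":1,"offset":[-18.8,0,6.8],"rotation":[0,0,0]},{"gripper":1,"offset":[-23.5,0,8.5],"rotation":[0,0,0]},{"gripper":1,"offset":[-28.2,0,10.2],"rotation":[0,0,0]},{"gripper":1,"offset":[-32.9,0,11.9],"rotation":[0,0,0]},{"gripper":1,"offset":[-37.6,0,13.6],"rotation":[0,0,0]}]'
python3 -c "
from h import *
where();go((-88,0,54),.35)"
```

```text
t: 5.15
tool_pos: [0.5683, 0.0449, 0.0541]
tool_rot: [0.287, 2.779, -0.05]
contact_force: [-3.5, -2.0, -1.4]
opening: 0.0
grip_force: 1.4
t: 6.15
tool_pos: [0.6077, 0.0367, 0.0545]
tool_rot: [0.287, 2.778, -0.05]
contact_force: [-3.3, -0.4, -1.5]
opening: 0.0002
grip_force: 1.4
6.15 [-1.067e+02 -1.000e-01  5.450e+01] [-3.1 -1.  -1.5]
off [-17.4   0.1   6.9] rot [ 0.001 -0.    -0.   ]
```

```bash
python3 -m handwheel '[{"gripper":1,"offset":[-3.8,0,1.5],"rotation":[0,0,0]},{"gripper":1,"offset":[-7.5,0,2.9],"rotation":[0,0,0]},{"gripper":1,"offset":[-11.3,0,4.3],"rotation":[0,0,0]},{"gripper":1,"offset":[-14.1,0,5.4],"rotation":[0,0,0]},{"gripper":1,"offset":[-16.9,0,6.4],"rotation":[0,0,0]},{"gripper":1,"offset":[-18.8,0,7.1],"rotation":[0,0,0]},{"gripper":1,"offset":[-19.7,0,7.5],"rotation":[0,0,0]},{"gripper":1,"offset":[-20.7,0,7.8],"rotation":[0,0,0]}]'
python3 -c "
from h import *
where()"
```

```text
t: 7.15
tool_pos: [0.6292, 0.0322, 0.0544]
tool_rot: [0.286, 2.778, -0.05]
contact_force: [-3.3, -0.6, 1.5]
opening: 0.0002
grip_force: 1.3
7.15 [-84.7  -0.1  54.4] [-3.1 -1.2  1.5]
```

```bash
python3 -m handwheel '[{"gripper":1,"offset":[-0.9,0,0.3],"rotation":[0,0,0]},{"gripper":1,"offset":[-1.7,0,0.6],"rotation":[0,0,0]},{"gripper":1,"offset":[-2.4,0,0.9],"rotation":[0,0,0]},{"gripper":1,"offset":[-3.1,0,1.1],"rotation":[0,0,0]},{"gripper":1,"offset":[-3.8,0,1.4],"rotation":[0,0,0]},{"gripper":1,"offset":[-4.2,0,1.5],"rotation":[0,0,0]},{"gripper":1,"offset":[-4.7,0,1.7],"rotation":[0,0,0]},{"gripper":1,"offset":[-4.7,0,1.7],"rotation":[0,0,0]}]'
python3 -c "
from h import *
where()"
```

```text
t: 8.15
tool_pos: [0.6341, 0.0312, 0.0544]
tool_rot: [0.287, 2.778, -0.05]
contact_force: [-2.9, -1.0, 0.7]
opening: -0.0002
grip_force: 1.0
8.15 [-79.7  -0.   54.4] [-2.6 -1.5  0.7]
```

```bash
python3 -m handwheel '[{"gripper":1,"offset":[-0.5,0,0.2],"rotation":[0,0,0]},{"gripper":1,"offset":[-0.9,0,0.3],"rotation":[0,0,0]},{"gripper":1,"offset":[-1.4,0,0.5],"rotation":[0,0,0]},{"gripper":1,"offset":[-1.9,0,0.7],"rotation":[0,0,0]},{"gripper":1,"offset":[-2.4,0,0.9],"rotation":[0,0,0]},{"gripper":1,"offset":[-2.8,0,1.0],"rotation":[0,0,0]},{"gripper":1,"offset":[-2.8,0,1.0],"rotation":[0,0,0]},{"gripper":1,"offset":[-2.8,0,1.0],"rotation":[0,0,0]}]'
python3 -c "
from h import *
where()"
```

```text
t: 9.15
tool_pos: [0.635, 0.0311, 0.0542]
tool_rot: [0.287, 2.783, -0.05]
contact_force: [-15.2, 0.7, 10.1]
opening: 0.0001
grip_force: 7.4
9.15 [-78.8   0.   54.2] [-15.   -2.4  10.1]
```

At the stop: 15 N with the face at x ≈ -69. I back off and check with the cameras.

```bash
python3 -m handwheel '[{"gripper":1,"offset":[4,0,-1.5],"rotation":[0,0,0]},{"gripper":1,"offset":[19,0,-7],"rotation":[0,0,0]},{"gripper":1,"offset":[47,0,-17],"rotation":[0,0,0]},{"gripper":1,"offset":[85,0,-31],"rotation":[0,0,0]},{"gripper":1,"offset":[120,0,-50],"rotation":[0,0,0]},{"gripper":1,"offset":[140,0,-80],"rotation":[0,0,0]},{"gripper":1,"offset":[140,0,-115],"rotation":[0,0,0]},{"gripper":1,"offset":[135,0,-150],"rotation":[0,0,0]}]'
python3 -c "
from h import *
where();go((-250,200,200),.35)
import cv2
from station import ctrl
a=ctrl.get_image('side')['image'][110:310,170:370,::-1];b=ctrl.get_image('top')['image'][80:280,170:330,::-1]
import numpy as np
cv2.imwrite('pics/c2.png',cv2.resize(np.hstack([a,b]),None,fx=2.2,fy=2.2,interpolation=cv2.INTER_CUBIC))"
```

```text
t: 10.15
tool_pos: [0.4609, 0.0673, 0.1491]
tool_rot: [0.286, 2.778, -0.049]
contact_force: [0.9, 0.4, 0.5]
opening: 0.0001
grip_force: 0.0
10.15 [-256.7   -0.   149.1] [0.8 0.5 0.5]
off [-23.8 200.1 -45.3] rot [0.001 0.    0.   ]
```

View pics/c2.png

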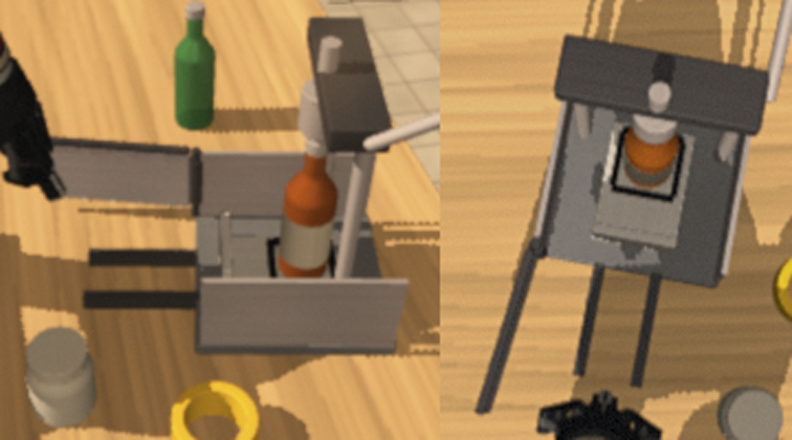

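The bottle stands upright in its pocket under the head (side crop (308,215), top crop (652,160)), the carriage is in, and the guard has not moved (top crop tip (485,408)). Next I go over it to its outer side.

```bash
python3 -m handwheel '[{"gripper":1,"offset":[-8,5,-20],"rotation":[0,0,0]},{"gripper":1,"offset":[-18,20,-40],"rotation":[0,0,0]},{"gripper":1,"offset":[-23,50,-45],"rotation":[0,0,0]},{"gripper":1,"offset":[-23,90,-45],"rotation":[0,0,0]},{"gripper":1,"offset":[-23,130,-45],"rotation":[0,0,0]},{"gripper":1,"offset":[-23,170,-45],"rotation":[0,0,0]},{"gripper":1,"offset":[-23,192,-45],"rotation":[0,0,0]},{"gripper":1,"offset":[-23,200,-45],"rotation":[0,0,0]}]'
python3 - <<'E'
from h import *
where();go((-250,200,90),.35)
for ph in [1.75,1.65,1.5,1.3,1.1,.9,.7,.5,.3,.15,.05,0]:
    d=np.array([-np.sin(ph),-np.cos(ph)]);n=np.array([-np.cos(ph),np.sin(ph)])
    t=np.array([-100,106])+150*d+(9+10.5*np.cos(ph)+14.5*np.sin(ph))*n
    k=t-[-250,200]
    print(ph,t.round(0),"tool",np.round([-k[0]*np.cos(.35),k[1],k[0]*np.sin(.35)],0))
E
```

```text
t: 11.25
tool_pos: [0.5085, 0.2624, 0.1977]
tool_rot: [0.284, 2.78, -0.051]
contact_force: [-0.5, -0.6, -0.4]
opening: -0.0002
grip_force: 0.0
11.25 [-249.8  200.6  197.7] [-0.3 -0.7 -0.4]
off [ 37.   -0.6 101.2] rot [ 0.    -0.001  0.002]
1.75 [-244.  154.] tool [ -6. -46.   2.]
1.65 [-248.  140.] tool [ -2. -60.   1.]
1.5 [-251.  120.] tool [  1. -80.  -0.]
1.3 [-251.   91.] tool [   1. -109.   -0.]
1.1 [-246.   62.] tool [  -4. -138.    1.]
0.9 [-234.   34.] tool [ -15. -166.    5.]
0.7 [-217.    8.] tool [ -31. -192.   11.]
0.5 [-194.  -14.] tool [ -53. -214.   19.]
0.3 [-167.  -30.] tool [ -78. -230.   29.]
0.15 [-144.  -39.] tool [-100. -239.   36.]
0.05 [-128.  -43.] tool [-115. -243.   42.]
0 [-120.  -44.] tool [-123. -244.   45.]
```

```bash
python3 -m handwheel '[{"gripper":1,"offset":[5,0,14],"rotation":[0,0,0]},{"gripper":1,"offset":[13,0,36],"rotation":[0,0,0]},{"gripper":1,"offset":[22,0,60],"rotation":[0,0,0]},{"gripper":1,"offset":[30,0,82],"rotation":[0,0,0]},{"gripper":1,"offset":[35,0,96],"rotation":[0,0,0]},{"gripper":1,"offset":[37,-8,101],"rotation":[0,0,0]},{"gripper":1,"offset":[37,-22,101],"rotation":[0,0,0]},{"gripper":1,"offset":[37,-38,101],"rotation":[0,0,0]}]'
python3 -m handwheel '[{"gripper":1,"offset":[0,-9,0],"rotation":[0,0,0]},{"gripper":1,"offset":[0,-16,0],"rotation":[0,0,0]},{"gripper":1,"offset":[0,-23,0],"rotation":[0,0,0]},{"gripper":1,"offset":[0,-32,0],"rotation":[0,0,0]},{"gripper":1,"offset":[1,-42,0],"rotation":[0,0,0]},{"gripper":1,"offset":[1,-52,0],"rotation":[0,0,0]},{"gripper":1,"offset":[1,-62,0],"rotation":[0,0,0]},{"gripper":1,"offset":[1,-72,0],"rotation":[0,0,0]}]'
python3 -c "
from h import *
where();go((-248,62,90),.35)"
```

```text
t: 12.25
tool_pos: [0.5017, 0.2234, 0.0927]
tool_rot: [0.287, 2.777, -0.049]
contact_force: [-0.5, -0.5, -0.1]
opening: -0.0002
grip_force: 0.0
t: 13.25
tool_pos: [0.4856, 0.1533, 0.0912]
tool_rot: [0.287, 2.778, -0.05]
contact_force: [1.4, 0.5, 1.7]
opening: -0.0002
grip_force: 1.0
13.25 [-250.    89.2   91.2] [1.2 0.7 1.7]
off [ -1.5 -27.2   1.8] rot [ 0.001  0.    -0.   ]
```

```bash
python3 -m handwheel '[{"gripper":1,"offset":[-2,-13,1],"rotation":[0,0,0]},{"gripper":1,"offset":[-5,-27,1],"rotation":[0,0,0]},{"gripper":1,"offset":[-10,-41,3],"rotation":[0,0,0]},{"gripper":1,"offset":[-16,-55,5],"rotation":[0,0,0]},{"gripper":1,"offset":[-24,-68,8],"rotation":[0,0,0]},{"gripper":1,"offset":[-32,-81,11],"rotation":[0,0,0]},{"gripper":1,"offset":[-43,-92,15],"rotation":[0,0,0]},{"gripper":1,"offset":[-54,-103,19],"rotation":[0,0,0]}]'
python3 -c "
from h import *
where();go((-167,-30,90),.35);go((-144,-39,90),.35);go((-128,-43,90),.35);
import cv2
from station import ctrl
cv2.imwrite('pics/t3.png',ctrl.get_image('top')['image'][:,:,::-1])"
```

```text
t: 14.25
tool_pos: [0.5197, 0.0407, 0.0905]
tool_rot: [0.287, 2.781, -0.05]
contact_force: [-0.3, 0.9, -0.6]
opening: 0.0002
grip_force: 0.5
14.25 [-193.6  -14.1   90.5] [-0.4  0.8 -0.6]
off [-24.9 -15.9   9.5] rot [ 0.    -0.003 -0.001]
off [-46.5 -24.9  17.3] rot [ 0.    -0.003 -0.001]
off [-61.5 -28.9  22.8] rot [ 0.    -0.003 -0.001]
```

View pics/t3.png

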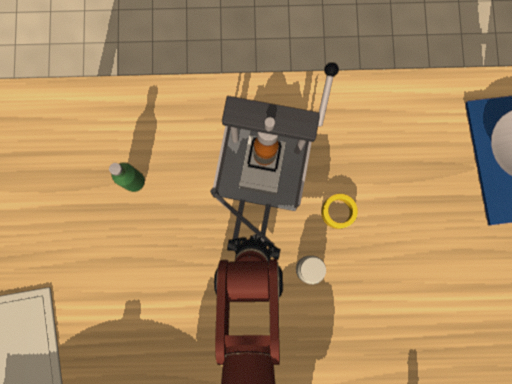

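The top view shows the guard following the fingers, with its edge near (266,240). The jar at (312,270) is clear. I keep pushing.

```bash
python3 -m handwheel '[{"gripper":1,"offset":[-8,-5,3],"rotation":[0,0,0]},{"gripper":1,"offset":[-16,-10.5,6],"rotation":[0,0,0]},{"gripper":1,"offset":[-25,-16,9.5],"rotation":[0,0,0]},{"gripper":1,"offset":[-33,-20,12],"rotation":[0,0,0]},{"gripper":1,"offset":[-41,-23,15],"rotation":[0,0,0]},{"gripper":1,"offset":[-48,-25.5,18],"rotation":[0,0,0]},{"gripper":1,"offset":[-54,-27,20],"rotation":[0,0,0]},{"gripper":1,"offset":[-59,-28.5,22],"rotation":[0,0,0]}]'
python3 -m handwheel '[{"gripper":1,"offset":[-2,0,0.7],"rotation":[0,0,0]},{"gripper":1,"offset":[-4,-0.5,1.5],"rotation":[0,0,0]},{"gripper":1,"offset":[-5.6,-0.5,2],"rotation":[0,0,0]},{"gripper":1,"offset":[-7,-0.5,2.5],"rotation":[0,0,0]},{"gripper":1,"offset":[-8,-0.5,2.9],"rotation":[0,0,0]},{"gripper":1,"offset":[-9,-0.5,3.3],"rotation":[0,0,0]},{"gripper":1,"offset":[-10,-0.5,3.6],"rotation":[0,0,0]},{"gripper":1,"offset":[-10,-0.5,3.6],"rotation":[0,0,0]}]'
python3 -c "
from h import *
where()"
```

```text
t: 15.3
tool_pos: [0.5769, 0.0006, 0.0914]
tool_rot: [0.286, 2.778, -0.05]
contact_force: [-0.3, 0.0, 0.8]
opening: 0.0005
grip_force: 0.4
t: 16.3
tool_pos: [0.5869, -0.0019, 0.0914]
tool_rot: [0.287, 2.778, -0.05]
contact_force: [-0.2, -1.3, 0.5]
opening: 0.0003
grip_force: 0.2
16.3 [-119.2  -42.1   91.4] [ 0.  -1.3  0.5]
```

```bash
python3 -m handwheel '[{"gripper":1,"offset":[-0.6,0,0.2],"rotation":[0,0,0]},{"gripper":1,"offset":[-1.2,0,0.4],"rotation":[0,0,0]},{"gripper":1,"offset":[-1.8,0,0.7],"rotation":[0,0,0]},{"gripper":1,"offset":[-2.4,0,0.9],"rotation":[0,0,0]},{"gripper":1,"offset":[-3,0,1.1],"rotation":[0,0,0]},{"gripper":1,"offset":[-3.6,0,1.3],"rotation":[0,0,0]},{"gripper":1,"offset":[-3.6,0,1.3],"rotation":[0,0,0]},{"gripper":1,"offset":[-3.6,0,1.3],"rotation":[0,0,0]}]'
python3 -c "
from h import *
where()"
```

```text
t: 17.3
tool_pos: [0.5897, -0.0025, 0.0912]
tool_rot: [0.287, 2.781, -0.05]
contact_force: [-6.7, 1.0, 4.0]
opening: -0.0001
grip_force: 3.5
17.3 [-116.3  -42.1   91.2] [-6.8 -0.4  4. ]
```

```bash
python3 -m handwheel '[{"gripper":1,"offset":[-0.5,0,0.2],"rotation":[0,0,0]},{"gripper":1,"offset":[-1,0,0.4],"rotation":[0,0,0]},{"gripper":1,"offset":[-1.4,0,0.5],"rotation":[0,0,0]},{"gripper":1,"offset":[-1.4,0,0.5],"rotation":[0,0,0]},{"gripper":1,"offset":[-1.4,0,0.5],"rotation":[0,0,0]},{"gripper":1,"offset":[-1.4,0,0.5],"rotation":[0,0,0]},{"gripper":1,"offset":[-1.4,0,0.5],"rotation":[0,0,0]},{"gripper":1,"offset":[-1.4,0,0.5],"rotation":[0,0,0]}]'
python3 -c "
from h import *
where()"
python3 -m handwheel '[{"gripper":1,"offset":[3,0,-1],"rotation":[0,0,0]},{"gripper":1,"offset":[15,0,-5],"rotation":[0,0,0]},{"gripper":1,"offset":[38,0,-14],"rotation":[0,0,0]},{"gripper":1,"offset":[70,0,-28],"rotation":[0,0,0]},{"gripper":1,"offset":[100,0,-55],"rotation":[0,0,0]},{"gripper":1,"offset":[115,0,-80],"rotation":[0,0,0]},{"gripper":1,"offset":[120,0,-90],"rotation":[0,0,0]},{"gripper":1,"offset":[120,0,-90],"rotation":[0,0,0]}]'
python3 -c "
from h import *
where()
import cv2
from station import ctrl
a=ctrl.get_image('side')['image'][110:310,170:370,::-1];b=ctrl.get_image('top')['image'][80:280,170:330,::-1]
cv2.imwrite('pics/c4.png',cv2.resize(np.hstack([a,b]),None,fx=2.2,fy=2.2,interpolation=cv2.INTER_CUBIC))"
```

```text
t: 18.3
tool_pos: [0.5899, -0.0026, 0.0911]
tool_rot: [0.287, 2.784, -0.05]
contact_force: [-16.0, 1.2, 11.1]
opening: -0.0002
grip_force: 7.7
18.3 [-116.1  -42.1   91.1] [-15.9  -2.1  11.1]
t: 19.3
tool_pos: [0.4519, 0.0263, 0.1357]
tool_rot: [0.286, 2.776, -0.05]
contact_force: [1.2, -0.2, -0.7]
opening: -0.0002
grip_force: 0.0
19.3 [-257.   -42.   135.7] [ 1.3  0.  -0.7]
```

View pics/c4.png

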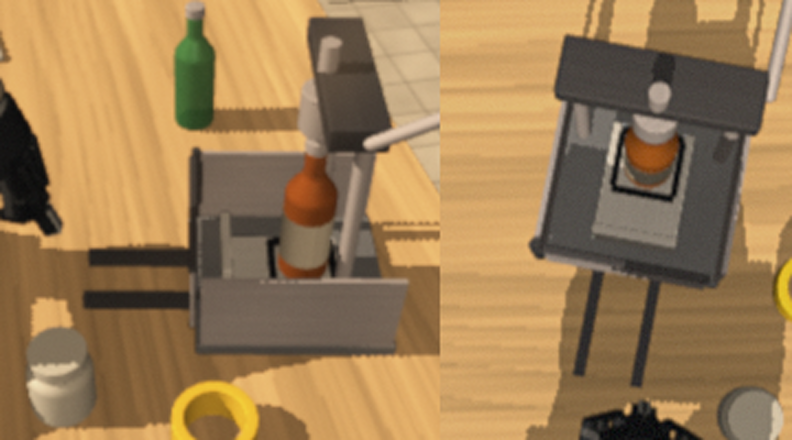

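The guard lies shut across the front (top crop (538,245) to (718,280)), the bottle is upright under the head, and the spare bottle, tape roll and jar have not moved. I hand the job in.

```bash
python3 -c "
from station import ctrl
print(ctrl.finish_job())"
```

```text
the job is handed in; nothing more can be done
None
```

I pushed the carriage in to its stop, leaving the bottle upright under the capping head, then pushed the guard shut against its stop; the spare bottle, tape roll and jar show no movement, and I handed the job in at about 19 s.

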